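Secure the fan and hold up the instrument's inspection panel

TASK

The cooling fan lies loose in its seat on the hinged top panel of the rack instrument. With the panel still shut, turn the turnbutton all the way to its stop so that its tongue lies squarely over the fan's frame; only then swing the panel up by its pull until its side edge lines up with the needle of the index clamp on the sector guide, and finish with the gripper still holding the panel steady at that angle, because it falls shut when let go. Leave the index clamp where it is set, and do not disturb the spare fan, the brass module or the screwdriver lying beside the instrument.

Things in the scene. Friction and masses are not known exactly. Their poses are not given: they have to be found in the camera images.
- chassis: Fixed instrument, open steel case. Origin on the table under the middle of the panel's hinge axis; x from hinge to the panel's free edge (away from the robot), y left, z up. Case x -80..220 mm, y +-110, 92 tall; front plate at x -77, 240 wide, 102 tall, U handles to x -116. Sector guide on the left wall (y 108): 12 x 3 mm arc, radius 150 about the hinge axis, upright at x 0, top 246 mm up.
- panel (a joint): Angle (rad) of the aluminium top panel: 0 shut and level, grows to 1.5 as its far free edge rises. Free hinge: it falls shut when let go. Panel x 6..206 mm from the hinge axis, 194 wide (centred), 5 thick, mid-plane through the hinge axis; about 0.4 kg plus the fan's 0.18 kg (both vary): 2 to 5 N at the pull holds it.
- panel_hinge (a point): Middle of the panel's hinge axis, 90 mm above the table. Its frame turns with the panel: x along the panel to the free edge, y along the hinge axis (left), z out of the panel's upper face. Opening turns x towards z (about -y).
- panel_pull (a point): Grip point of the pull, a black upright block on the panel near its free edge: 14 (x) x 18 (y) x 36 mm tall. The point is central, 10 mm below its top, 26 above the panel's upper face; (185, 0, 28.5) mm in the panel_hinge frame, same axes. Pinched across its 18 mm (fingers closing along y) it can turn between the fingers as the panel swings, so the gripper may keep pointing down.
- turnbutton (a joint): Angle (rad) of the turnbutton on a post on the panel, right of the fan. 0: secured, against a stop, tongue pointing to the panel's +y (left) over the fan frame. Positive is counter-clockwise from above; it starts clear of the fan at 1.2 to 1.5, tongue towards the hinge (upper stop 1.65). Turn clockwise to secure. Friction 0.03 N m; stays where left.
- turnbutton_grip (a point): On the turning axis at grip height: (85, -45, 56.5) mm in the panel_hinge frame, 147 above the table when shut. Turns with the turnbutton: y along the tongue, z up. Steel tongue 10 wide, 4 thick, reaching 40 mm along y, underside 29 above the panel. On it a black wing grip 10 wide (x), 34 long (y, centred on the axis); this point is 11 below the wing's top, 21 above the tongue's top.
- fan: Loose black axial fan with a steel wire guard, 80 x 80 x 25 mm (28 mm with guard and screw heads), origin under its centre, z up through the guard. It lies on the panel's upper face between four 6 mm high strips, centred at (85, 20) mm in the panel_hinge frame; 1 mm play each side.
- index (a joint): Angle (rad) at which the index clamp is set on the sector guide, on the same scale as panel: the panel is at the mark when both are equal. Set anew each time between about 0.6 and 1.05; stiff, leave it.
- index_mark (a point): Centre of the index, a black clamp block 26 x 14 x 14 mm on the arc of the sector guide, 150 mm from the hinge axis and 108 mm left of the panel's middle, with a thin dark steel needle running from it towards the hinge axis beside the panel's left edge. x points from the hinge axis out along the needle: parallel to the panel's x when the panel is at the mark.
- spare_fan: Bystander: a second fan like the first, lying on the table left of the instrument; origin under its centre.
- rf_module: Bystander: brass-coloured shielded box 110 x 45 x 40 mm on the table right of the instrument; origin under its centre, long along x.
- screwdriver: Bystander: screwdriver 180 mm long lying on the table right of the instrument, along its x; origin under its middle.

How it is judged:
By the outcome, as a careful person would: the job done as asked, in the order asked, and still so for the second after the job is handed in, while the arm keeps its last pose, push and grip.
It also fails if it takes over 48 s, if anything falls off the work surface, if the arm or the gripper's body presses on something with over 40 N, if the wrist force passes 120 N, or if a joint passes its speed limit or range.

ROBOT

A 6-joint arm with a two-finger parallel gripper is mounted at the origin on the work surface. World frame = base frame: x ahead of the robot, y to its left, z up, the work surface at z = 0. Lengths are in m, angles in rad, forces in N, time in s.
With the tool pointing down it reaches from about 0.3 to 0.825 m from the base axis. Payload 5.4 kg.
Tool frame: the origin (TCP) lies on the centre line of the jaws, within the pads' length; the fingertips stand 11 mm ahead of it and the grasp point (between the pads) lies 8 mm behind it; z points along the fingers, y is the line along which they close (so a half turn about z gives the same grasp; the last joint's range is limited). The gripper opens to 92 mm and grips with 3 to 60 N. Pads are 20 mm wide; open, the fingers measure 128 mm over their backs; the gripper's body (75 mm by 189 mm) begins 69 mm behind the grasp point.
Start: joints at [-1.44, 0.158, 1.597, -0, 1.386, -0.21], TCP at [0.192, -0.542, 0.186] pointing down, gripper open.
Joint ranges: [-2.91, 2.91], [-0.94, 2.29], [0.18, 2.7], [-1.29, 4.43], [0.17, 2.64], [-3, 3]. Speed limits (rad/s): [2.57, 2.57, 3.14, 3.14, 3.14, 3.14].

INTERFACE

Orientations are given as a unit quaternion [w, x, y, z].
In Python, from rig import bot gives the robot as it stands.
- The arm moves only by the shell command python3 -m creep 'ROWS'. ROWS is JSON, one flat list of numbers, 7 for each row, row after row: the shift along the tool's x, y, z in cm, then the turn, a rotation vector about the tool's x, y, z in rad, then the finger opening in cm, from 0 to 9.19. A call has 1 to 12 rows; each row is the pose to reach, as a shift and turn from the pose commanded when the call began, along the tool's axes at that moment; what a row does not reach only later rows make up. A row lasts 1/10 s, in which the tool goes at most 50 mm and 8.59 degrees, less where a joint would pass 70% of its speed; a pose out of reach is approached as far as the arm can. A call with a gripper value outside its range is refused whole. The fingers move at their own pace and stop on an object; the grip force is fixed at half the most. Time passes only in rows, so rows that repeat a pose let the fingers close. It gives the time, the measured TCP pose, the force, the opening and the grip force at its end, in the units of the state.
- bot.get_obs(): the state, without advancing time (a new reading comes with each control period).
- bot.grab_frame(name): name is "scene" or "top"; returns a dict with "image" (400x640x3 uint8, red, green, blue), "K" (3x3 intrinsics, pixels), "R" (3x3) and "t" (3): a world point X has camera coordinates R X + t. Camera axes: x right, y down, z forward; pixel columns grow to the right and rows downward; lengths in m; the calibration is good to about 2 mm. A picture is of the moment at which its call begins. There is no depth.
- bot.hand_in(): hands the job in; it is judged then, once.
The state is a dict: "clock": time; "joint_pos": joint angles; "joint_velocities": joint speeds; "effort": joint torques, N m; "ee_pos": TCP position; "tool_rot": TCP orientation; "contact_force": force on the tool from outside, world axes, zero at the start; "torque": the same for the moment, N m; "finger_gap": opening from 0.0 (shut) to 1.0 (fully open); "gripper_force": force on a finger pad.
Only numpy, scipy, OpenCV 4.12 (cv2) and the standard library are available. Lean on these libraries where they do the work, as an engineer would, in place of code of your own. Each camera call takes 0.05 s, during which the arm holds its last target. There are 200 camera calls.

## Working session

There is one attempt and no reset: what is moved stays moved. The work goes in short steps, Python scripts to look and compute and a shell command to move; the robot and the scene stay as the last step left them, time stands still between calls to the robot, and variables do not carry over. Pictures are saved under pics/ and viewed, at most 10 in all, crops included, and the job is handed in when it is done.

```bash
mkdir -p pics
python3 - <<'E'
from rig import bot
import cv2,numpy as np
for n in("scene","top"):
    f=bot.grab_frame(n); cv2.imwrite(f"pics/{n}0.png",f["image"][:,:,::-1]); np.savez(f"pics/{n}0.npz",**f)
    print(n,f["K"].tolist(),f["R"].round(4).tolist(),f["t"].round(4).tolist())
o=bot.get_obs();print(o)
E
```

```text
scene [[432.13309044155994, 0.0, 322.64680707850397], [0.0, 432.13309044155994, 191.16918472073502], [0.0, 0.0, 1.0]] [[0.2136, 0.9768, -0.0116], [0.6772, -0.1567, -0.7189], [-0.7041, 0.1457, -0.695]] [-0.1359, -0.2936, 1.4217]
top [[464.5460215931405, 0.0, 319.18087407558244], [0.0, 464.5460215931405, 199.8027647310562], [0.0, 0.0, 1.0]] [[-0.02, -0.9998, -0.0055], [-0.9848, 0.0206, -0.1726], [0.1726, 0.002, -0.985]] [0.0321, 0.563, 1.1884]
{'clock': 0.1, 'joint_pos': array([-1.44007339e+00,  1.58967871e-01,  1.59810336e+00, -3.48354217e-05,
        1.38621728e+00, -2.10086561e-01]), 'joint_velocities': array([-0.00077422, -0.00079082, -0.00175625,  0.00121513,  0.00127193,
        0.00038068]), 'effort': array([-2.43411969e-04, -3.86504102e+01, -3.22958708e+01,  7.04055629e-02,
        3.39429849e-02, -3.90215484e-05]), 'ee_pos': array([ 0.19208705, -0.54130905,  0.18542911]), 'tool_rot': array([-8.47939626e-04,  9.85515311e-01,  1.69584354e-01,  1.65328354e-05]), 'contact_force': array([ 0.02175274, -0.70311061,  0.39532575]), 'torque': array([ 0.0174465 ,  0.01129998, -0.01270981]), 'gripper_force': 0.0, 'finger_gap': 1.0009795736079785}
```

View pics/top0.png

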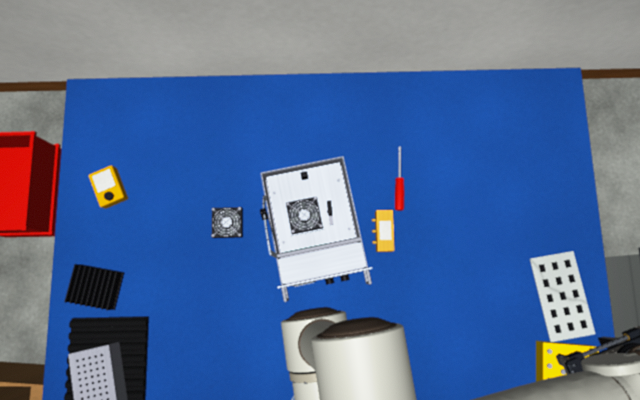

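View pics/scene0.png

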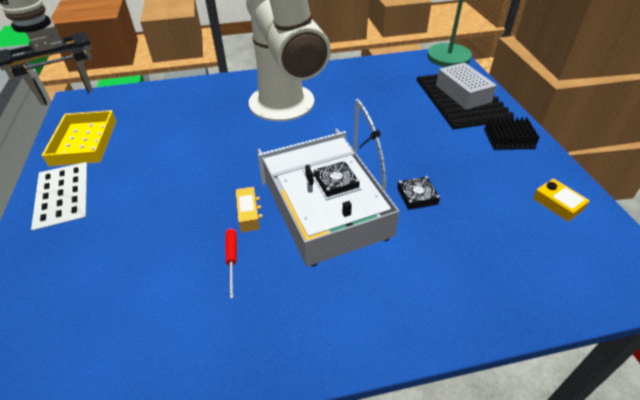

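The top view shows the fan at (305,215), the pull at (304,176), the turnbutton wing at (330,209) and the index at about (264,213). In the scene view the index is at (376,134) and the pull at (347,208). I'll zoom in on both.

Run:
```python
import cv2
a=cv2.imread("pics/top0.png")[145:305,245:385]; b=cv2.imread("pics/scene0.png")[90:270,245:405]
a=cv2.resize(a,None,fx=3,fy=3,interpolation=cv2.INTER_CUBIC)
b=cv2.resize(b,(int(160*480/180),480),interpolation=cv2.INTER_CUBIC)[:, :380]
cv2.imwrite("pics/z0.png",cv2.hconcat([a,b]))
```

```text
(no output)
```

View pics/z0.png

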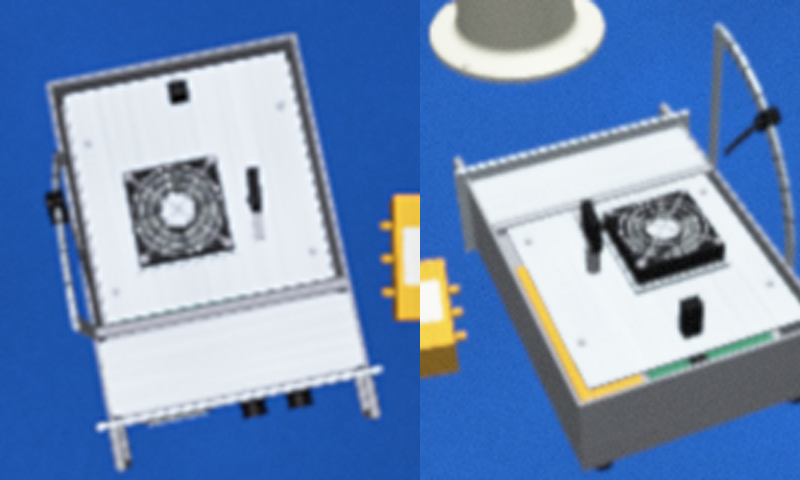

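The zoom shows these points, in crop pixels:
- **Top view:** far case corners at (50,85) and (295,38), front plate ends at (100,428) and (380,368).
- **Scene view:** index block at (768,118), needle tip near (725,153).

Next I'll fit the pose from the known points.

```bash
cat > h.py <<'E'
import numpy as np,cv2
from scipy.optimize import least_squares
def proj(f,X):
    c=f["R"]@X+f["t"]; p=f["K"]@c; return p[:2]/p[2]
def blob(f,box,th=60):
    x0,y0,x1,y1=box; m=(f["image"][y0:y1,x0:x1].max(2)<th).astype(np.uint8)
    n,l,s,c=cv2.connectedComponentsWithStats(m); k=1+np.argmax(s[1:,4]); return c[k]+[x0,y0],s[k]
def world(p,X):
    c,s=np.cos(p[2]),np.sin(p[2]); return np.array([p[0]+c*X[0]-s*X[1],p[1]+s*X[0]+c*X[1],X[2]])
def load(n): return dict(np.load(f"pics/{n}.npz"))
E
python3 - <<'E'
from h import *
T,S=load("top0"),load("scene0")
bt=blob(T,(296,168,312,184)); bs=blob(S,(338,198,358,220)); wt=blob(T,(324,198,335,217)); it=blob(T,(258,206,269,220)); i_s=blob(S,(368,128,382,140))
for b in(bt,bs,wt,it,i_s):print(b[0].round(2),b[1])
tz=lambda u,v:np.array([245+u/3,145+v/3]); sz=lambda u,v:np.array([245+(u-420)/2.6667,90+v/2.6667])
P=[(T,(.220,.110,.092),tz(50,85)),(T,(.220,-.110,.092),tz(295,38)),(T,(-.077,.120,.102),tz(100,428)),(T,(-.077,-.120,.102),tz(380,368)),
(T,(.185,0,.1105),bt[0]),(S,(.185,0,.1105),bs[0]),(S,(.220,-.110,.092),sz(583,403)),(S,(-.077,-.120,.102),sz(460,170)),(S,(-.077,.120,.102),sz(690,115))]
r=lambda p:np.concatenate([proj(f,world(p,X))-u for f,X,u in P])
s=least_squares(r,[.5,0,.2],loss="soft_l1");p=s.x;print("pose",p,r(p).reshape(-1,2).round(2).tolist());np.save("pose.npy",p)
ix=lambda a,R=.15:world(p,(R*np.cos(a),.108,.09+R*np.sin(a)))
for L in([(T,it)],[(S,i_s)],[(T,it),(S,i_s)]):
    g=least_squares(lambda q:np.concatenate([proj(f,ix(q[0]))-b[0] for f,b in L]),[.8]);print("idx",g.x,g.fun.round(2))
print("pull",world(p,(.185,0,.1185)),"turn",world(p,(.085,-.045,.1465)),"wing top expected px",proj(T,world(p,(.085,-.045,.1495))),"fan",proj(T,world(p,(.085,.02,.1205))))
E
```

```text
[303.78 175.56] [ 6  5  5  6 27]
[346.4  208.59] [ 5  4  8 14 91]
[329.16 208.08] [ 4  4  3 13 25]
[263.69 212.83] [ 3  3  7 10 35]
[374.91 134.32] [ 3  3  9  8 44]
pose [0.434444   0.0248785  0.18020109] [[-1.57, -0.79], [-0.38, -1.56], [-1.42, -0.31], [0.24, 0.14], [0.19, 0.01], [0.32, -0.81], [-1.47, -0.18], [-2.26, -0.1], [-0.28, -2.57]]
idx [0.8877741] [ 0.41 -0.04]
idx [0.90891092] [ 0. -0.]
idx [0.90271005] [0.47 0.61 0.14 0.4 ]
pull [0.61644842 0.05803557 0.1185    ] turn [ 0.52613288 -0.00415852  0.1465    ] wing top expected px [329.40709255 207.61507642] fan [303.69519541 214.57077043]
```

```bash
cat >> h.py <<'E'
from scipy.spatial.transform import Rotation as Ro
def goal(pos,yaw=None):
    from rig import bot
    o=bot.get_obs(); q=o["tool_rot"]; R=Ro.from_quat(q,scalar_first=True).as_matrix()
    d=R.T@(np.array(pos)-o["ee_pos"])*100
    y0=np.arctan2(R[1,0],R[0,0]); print("t",round(o["clock"],2),"shift cm",d.round(2),"yaw now",y0.round(3),"z-turn",None if yaw is None else round(y0-yaw,3),"tilt",R[:2,2].round(4),"F",o["contact_force"].round(1),"gap",round(o["finger_gap"]*9.19,2),"ee",o["ee_pos"].round(4),"q",o["joint_pos"].round(2),"mz",o["torque"].round(2))
E
python3 -c "
from h import *
goal((.526,-.004,.255),.1+np.pi)"
```

```text
t 0.1 shift cm [ 49.43 -39.49  -6.88] yaw now 0.341 z-turn -2.901 tilt [-0.0003  0.0017] F [ 0.  -0.7  0.4] gap 9.2 ee [ 0.1921 -0.5413  0.1854] q [-1.44  0.16  1.6  -0.    1.39 -0.21] mz [ 0.02  0.01 -0.01]
```

```bash
python3 -m creep '[0,0,-7,0,0,-0.15,9, 5,-4,-7,0,0,-0.3,9, 9,-7.2,-7,0,0,-0.45,9, 13,-10.4,-7,0,0,-0.6,9, 17,-13.6,-7,0,0,-0.75,9, 21,-16.8,-7,0,0,-0.9,9, 25,-20,-7,0,0,-1.05,9, 29,-23.2,-7,0,0,-1.2,9, 33,-26.4,-7,0,0,-1.35,9, 37,-29.6,-7,0,0,-1.45,9, 41,-32.8,-7,0,0,-1.5,9, 45,-36,-7,0,0,-1.5,9]'
python3 -c "
from h import *
goal((.526,-.004,.255),.1+np.pi)"
```

```text
clock: 1.3
ee_pos: [0.4814, -0.0745, 0.2561]
tool_rot: [-0.0, 0.605, 0.796, -0.0]
contact_force: [1.6, -1.8, 0.2]
finger_gap: 0.979
gripper_force: 0.0
t 1.3 shift cm [5.6  6.19 0.11] yaw now 1.842 z-turn -1.4 tilt [-0.0001 -0.0001] F [ 1.6 -1.8  0.2] gap 8.99 ee [ 0.4814 -0.0745  0.2561] q [-0.4  -0.11  1.74 -0.    1.52 -0.67] mz [-0.09 -0.14 -0.05]
```

```bash
python3 -m creep '[2,2.2,0,0,0,-0.15,9, 3.8,4.2,0,0,0,-0.3,9, 3.8,4.2,0,0,0,-0.45,9, 3.8,4.2,0,0,0,-0.6,9, 3.8,4.2,0,0,0,-0.75,9, 3.8,4.2,0,0,0,-0.9,9, 3.8,4.2,0,0,0,-1.05,9, 3.8,4.2,0,0,0,-1.2,9, 3.8,4.2,0,0,0,-1.33,9, 3.8,4.2,0,0,0,-1.4,9, 3.8,4.2,0,0,0,-1.4,9, 3.8,4.2,0,0,0,-1.4,9]'
python3 -c "
from h import *
goal((.5262,-.0042,.1425),.1+np.pi)"
```

```text
clock: 2.5
ee_pos: [0.511, -0.0287, 0.256]
tool_rot: [-0.0, -0.049, 0.999, 0.0]
contact_force: [0.1, 1.6, 0.4]
finger_gap: 0.978
gripper_force: 0.0
t 2.5 shift cm [-1.76  2.29 11.35] yaw now -3.044 z-turn -6.286 tilt [-0.0006  0.0002] F [0.1 1.6 0.4] gap 8.99 ee [ 0.511  -0.0287  0.256 ] q [-0.29 -0.05  1.67  0.    1.51 -1.96] mz [ 0.03 -0.14 -0.01]
```

```bash
python3 -m creep '[-0.8,1.1,0,0,0,0,4, -1.76,2.29,0,0,0,0,4, -1.76,2.29,3,0,0,0,4, -1.76,2.29,6,0,0,0,4, -1.76,2.29,8,0,0,0,4, -1.76,2.29,10,0,0,0,4, -1.76,2.29,11.35,0,0,0,4, -1.76,2.29,11.35,0,0,0,4, -1.76,2.29,11.35,0,0,0,4, -1.76,2.29,11.35,0,0,0,4]'
python3 - <<'E'
from h import *
goal((.5262,-.0042,.1425),.1+np.pi)
from rig import bot
f=bot.grab_frame("scene");c=f["image"][120:240,255:415]
cv2.imwrite("pics/s1.png",cv2.resize(c,None,fx=5,fy=5,interpolation=cv2.INTER_CUBIC)[:,:,::-1])
E
```

```text
clock: 3.5
ee_pos: [0.5275, -0.0043, 0.1442]
tool_rot: [0.001, -0.05, 0.999, -0.0]
contact_force: [0.2, -1.0, 0.6]
finger_gap: 0.434
gripper_force: 0.0
t 3.5 shift cm [0.13 0.02 0.17] yaw now -3.042 z-turn -6.284 tilt [ 0.0024 -0.0005] F [ 0.2 -1.   0.6] gap 3.98 ee [ 0.5275 -0.0043  0.1442] q [-0.24  0.07  1.78  0.    1.29 -1.91] mz [ 0.11 -0.2  -0.02]
```

View pics/s1.png

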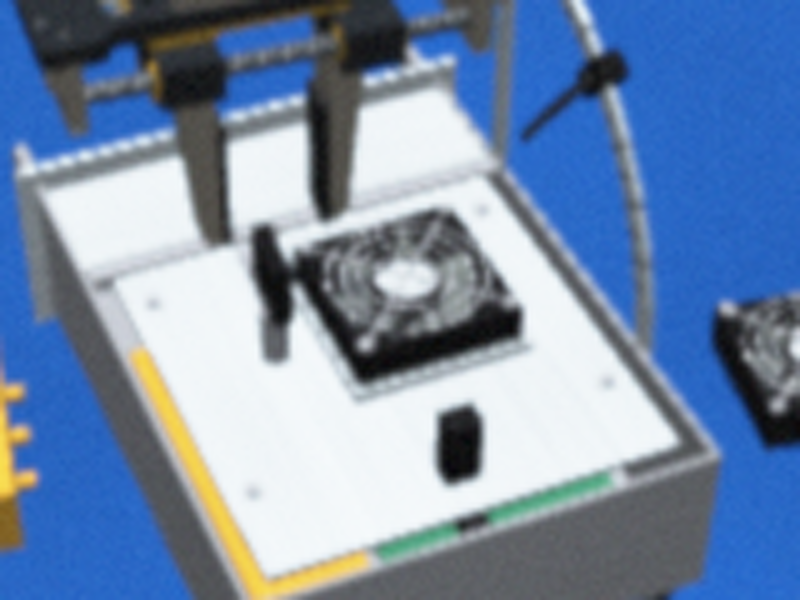

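The fingertips appear at crop (215,240) and (325,215), behind the wing at (270,268), so I'll compare against projections.

Run:
```python
from h import *
S=load("scene0");p=np.load("pose.npy")
cr=lambda X:((proj(S,np.array(X))-[255,120])*5).round(0)
for n,X in dict(tipmid=(.5275,-.0043,.1332),fl=(.5275-.0025,-.0043+.025,.1332),fr=(.53,-.0293,.1332)).items():print(n,cr(X))
for n,X in dict(wingtopmid=(.085,-.045,.1575),wingbot=(.085,-.045,.1255),wingnear=(.102,-.045,.1575),wingfar=(.068,-.045,.1575),post=(.085,-.045,.0925),pulltop=(.185,0,.1285),fan=(.085,.02,.1205),fc=(.125,-.02,.0925),fc2=(.125,.06,.0925),pc=(.206,-.097,.0925),pc2=(.206,.097,.0925),ph=(.006,-.097,.0925)).items():print(n,cr(world(p,X)))
```

```text
tipmid [273. 285.]
fl [327. 273.]
fr [218. 297.]
wingtopmid [271. 241.]
wingbot [273. 296.]
wingnear [285. 265.]
wingfar [257. 218.]
post [276. 349.]
pulltop [460. 409.]
fan [406. 265.]
fc [360. 390.]
fc2 [521. 342.]
pc [266. 570.]
pc2 [679. 436.]
ph [113. 273.]
```

Run:
```python
from h import *
from rig import bot
goal((.5262,-.0042,.1425),.1+np.pi)
f=bot.grab_frame("scene");c=f["image"][120:220,255:355];print(f["R"]-load("scene0")["R"],f["t"]-load("scene0")["t"])
t=bot.grab_frame("top")["image"][150:250,270:370]
g=lambda c:cv2.resize(c,None,fx=4,fy=4,interpolation=cv2.INTER_CUBIC)[:,:,::-1]
cv2.imwrite("pics/s2.png",cv2.hconcat([g(c),g(t)]))
```

```text
t 3.55 shift cm [0.12 0.03 0.17] yaw now -3.042 z-turn -6.284 tilt [ 0.0024 -0.0005] F [ 0.7  0.7 -0.1] gap 4.0 ee [ 0.5274 -0.0043  0.1442] q [-0.24  0.07  1.78  0.    1.29 -1.91] mz [ 0.08 -0.18  0.  ]
[[0. 0. 0.]
 [0. 0. 0.]
 [0. 0. 0.]] [0. 0. 0.]
```

View pics/s2.png

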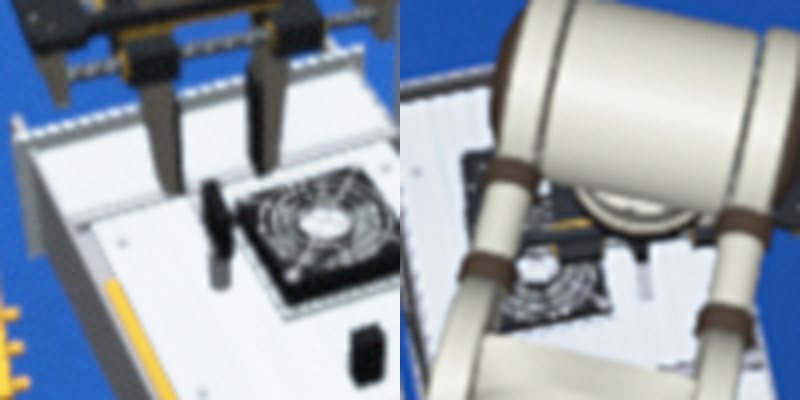

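The scene crop shows the fingertips at (172,192) and (262,172), clearly higher than predicted. I'll check the offset against the start frame.

Run:
```python
from h import *
S=load("scene0");T=load("top0")
for s in(1,-1):
    for z in (.1744,.21): 
        X=np.array([.192+s*.334*.053,-.5413-s*.942*.053,z]);print(s,z,proj(S,X),proj(T,X))
cv2.imwrite("pics/g0.png",cv2.resize(S["image"][0:130,0:130],None,fx=4,fy=4,interpolation=cv2.INTER_CUBIC)[:,:,::-1])
```

```text
1 0.1744 [ 50.96199469 116.48996989] [592.20343583 338.6168967 ]
1 0.21 [ 44.33884892 104.10271517] [601.53118801 340.59801356]
-1 0.1744 [ 95.8063239  103.67783364] [549.71157962 355.80620659]
-1 0.21 [90.45090746 91.44959733] [557.61955736 358.3953259 ]
```

View pics/g0.png

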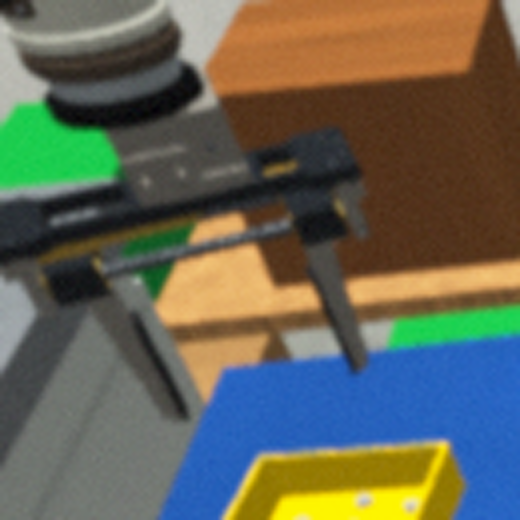

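Both poses show the tips about 34 mm higher than stated, so I'll descend carefully and look again.

```bash
python3 -m creep '[0.12,0,0.7,0,0,0,4, 0.12,0,1.2,0,0,0,4, 0.12,0,1.7,0,0,0,4, 0.12,0,2.1,0,0,0,4, 0.12,0,2.1,0,0,0,4]'
python3 - <<'E'
from h import *
from rig import bot
goal((.5262,-.0042,.1425),.1+np.pi)
f=bot.grab_frame("scene");c=f["image"][110:220,255:355]
t=bot.grab_frame("top");np.savez("pics/top3.npz",**t);t=t["image"][150:260,270:370]
g=lambda c:cv2.resize(c,None,fx=4,fy=4,interpolation=cv2.INTER_CUBIC)[:,:,::-1]
cv2.imwrite("pics/s3.png",cv2.hconcat([g(c),g(t)]))
E
```

```text
clock: 4.15
ee_pos: [0.5246, -0.0043, 0.1208]
tool_rot: [-0.001, -0.05, 0.999, 0.0]
contact_force: [0.3, 0.4, -0.5]
finger_gap: 0.431
gripper_force: 0.0
t 4.15 shift cm [-0.16 -0.01 -2.17] yaw now -3.043 z-turn -6.284 tilt [-0.0016  0.0004] F [ 0.3  0.4 -0.5] gap 3.96 ee [ 0.5246 -0.0043  0.1208] q [-0.24  0.09  1.81  0.    1.25 -1.91] mz [ 0.1  -0.13 -0.01]
```

View pics/s3.png

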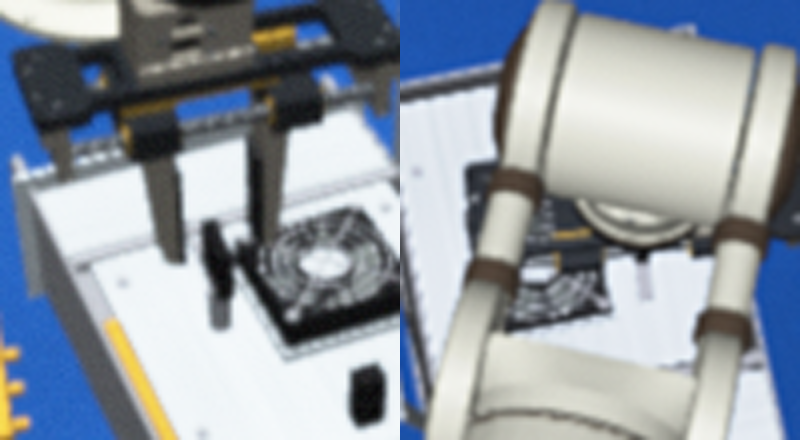

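The tips are now at crop (172,262) and (265,240), straddling the wing at about z≈0.143. I'll go another 11 mm down and close.

```bash
python3 -m creep '[-0.16,0,0.5,0,0,0,4, -0.16,0,1.0,0,0,0,4, -0.16,0,1.1,0,0,0,3, -0.16,0,1.1,0,0,0,2, -0.16,0,1.1,0,0,0,0.5, -0.16,0,1.1,0,0,0,0, -0.16,0,1.1,0,0,0,0, -0.16,0,1.1,0,0,0,0, -0.16,0,1.1,0,0,0,0]'
python3 -c "
from h import *
goal((.5262,-.0042,.11),.18+np.pi/2)"
```

```text
clock: 5.15
ee_pos: [0.527, -0.0051, 0.111]
tool_rot: [0.0, -0.05, 0.999, -0.001]
contact_force: [-0.6, -6.2, -0.3]
finger_gap: 0.106
gripper_force: 30.0
t 5.15 shift cm [0.08 0.1  0.1 ] yaw now -3.042 z-turn -4.793 tilt [ 0.0005 -0.0016] F [-0.6 -6.2 -0.3] gap 0.98 ee [ 0.527  -0.0051  0.111 ] q [-0.24  0.11  1.81 -0.    1.23 -1.91] mz [-0.9  -0.12  0.03]
```

```bash
python3 -m creep '[0,-0.05,0,0,0,0.12,0, 0,-0.05,0,0,0,0.25,0, 0,-0.05,0,0,0,0.38,0, 0,-0.05,0,0,0,0.51,0, 0,-0.05,0,0,0,0.64,0, 0,-0.05,0,0,0,0.77,0, 0,-0.05,0,0,0,0.9,0, 0,-0.05,0,0,0,1.03,0, 0,-0.05,0,0,0,1.16,0, 0,-0.05,0,0,0,1.25,0, 0,-0.05,0,0,0,1.3,0, 0,-0.05,0,0,0,1.3,0]'
python3 -c "
from h import *
goal((.5262,-.0042,.11),.18+np.pi/2)"
```

```text
clock: 6.35
ee_pos: [0.5277, -0.0042, 0.111]
tool_rot: [0.001, 0.565, 0.825, 0.001]
contact_force: [2.8, -0.5, -1.6]
finger_gap: 0.105
gripper_force: 30.0
t 6.35 shift cm [ 0.05 -0.14  0.1 ] yaw now 1.941 z-turn 0.19 tilt [0.002 0.001] F [ 2.8 -0.5 -1.6] gap 0.97 ee [ 0.5277 -0.0042  0.111 ] q [-0.24  0.11  1.81  0.    1.22 -0.61] mz [-0.02 -0.77 -0.01]
```

```bash
python3 -m creep '[0,0,0,0,0,0.08,0, 0,0,0,0,0,0.14,0, 0,0,0,0,0,0.18,0, 0,0,0,0,0,0.18,0]'
python3 -c "
from h import *
goal((.5262,-.0042,.11),.18+np.pi/2)"
python3 -m creep '[0,0,0,0,0,0.04,0, 0,0,0,0,0,0.08,0, 0,0,0,0,0,0.08,0]'
python3 -c "
from h import *
goal((.5262,-.0042,.11),.18+np.pi/2)"
```

```text
clock: 6.75
ee_pos: [0.5278, -0.0042, 0.111]
tool_rot: [0.001, 0.636, 0.771, 0.001]
contact_force: [5.3, 0.1, -2.6]
finger_gap: 0.103
gripper_force: 30.0
t 6.75 shift cm [ 0.03 -0.16  0.1 ] yaw now 1.762 z-turn 0.011 tilt [0.0023 0.001 ] F [ 5.3  0.1 -2.6] gap 0.95 ee [ 0.5278 -0.0042  0.111 ] q [-0.24  0.11  1.81  0.    1.22 -0.43] mz [ 0.04 -1.02 -0.02]
clock: 7.05
ee_pos: [0.5278, -0.0042, 0.1111]
tool_rot: [0.001, 0.666, 0.746, 0.001]
contact_force: [5.6, 1.2, -3.1]
finger_gap: 0.112
gripper_force: 30.7
t 7.05 shift cm [ 0.02 -0.16  0.11] yaw now 1.683 z-turn -0.067 tilt [0.0023 0.0006] F [ 5.6  1.2 -3.1] gap 1.03 ee [ 0.5278 -0.0042  0.1111] q [-0.24  0.11  1.81  0.    1.22 -0.35] mz [ 0.01 -1.12  0.56]
```

A moment of 0.56 N m shows the button is against its stop. I'll release, rise, and head for the pull.

```bash
python3 -m creep '[0,0,0,0,0,0,1.5, 0,0,0,0,0,0,3, 0,0,0,0,0,0,3, 0,0,-3,0,0,0,3, 0,0,-6,0,0,0,4, 0,0,-8,0,0,0,4, 0,0,-8,0,0,0,4]'
python3 -c "
from h import *
goal((.6164,.058,.18),.18)"
```

```text
clock: 7.75
ee_pos: [0.5288, -0.0052, 0.1941]
tool_rot: [0.003, 0.667, 0.745, 0.001]
contact_force: [1.3, -0.1, -0.4]
finger_gap: 0.431
gripper_force: 0.0
t 7.75 shift cm [5.32 9.4  1.45] yaw now 1.681 z-turn 1.501 tilt [ 0.0058 -0.0014] F [ 1.3 -0.1 -0.4] gap 3.96 ee [ 0.5288 -0.0052  0.1941] q [-0.24  0.03  1.72 -0.    1.39 -0.35] mz [-0.04 -0.13 -0.  ]
```

```bash
python3 -m creep '[1.3,2.3,0,0,0,0.14,4, 2.6,4.7,0,0,0,0.28,4, 4,7,0,0,0,0.42,4, 5.3,9.4,0,0,0,0.56,4, 5.3,9.4,0,0,0,0.7,4, 5.3,9.4,0,0,0,0.84,4, 5.3,9.4,0,0,0,0.98,4, 5.3,9.4,0,0,0,1.12,4, 5.3,9.4,0,0,0,1.26,4, 5.3,9.4,0,0,0,1.4,4, 5.3,9.4,0,0,0,1.5,4, 5.3,9.4,0,0,0,1.5,4]'
python3 - <<'E'
from h import *
from rig import bot
goal((.6164,.058,.09),.18)
f=bot.grab_frame("scene");c=f["image"][110:230,260:420]
cv2.imwrite("pics/s4.png",cv2.resize(c,None,fx=5,fy=5,interpolation=cv2.INTER_CUBIC)[:,:,::-1])
p=np.load("pose.npy")
for X in[(.085,-.005,.1255),(.085,-.045,.1575),(.085,-.062,.1575),(.085,-.028,.1575)]:print(((proj(f,world(p,X))-[260,110])*5).round())
E
```

```text
clock: 8.95
ee_pos: [0.6134, 0.0583, 0.1888]
tool_rot: [-0.0, 0.996, 0.09, -0.002]
contact_force: [-0.1, 0.4, -0.3]
finger_gap: 0.438
gripper_force: 0.0
t 8.95 shift cm [0.32 0.09 9.88] yaw now 0.181 z-turn 0.001 tilt [-0.0031  0.0003] F [-0.1  0.4 -0.3] gap 4.03 ee [0.6134 0.0583 0.1888] q [-0.1   0.26  1.47  0.    1.41  1.29] mz [ 0.04 -0.05 -0.05]
[331. 322.]
[246. 291.]
[209. 302.]
[282. 281.]
```

View pics/s4.png

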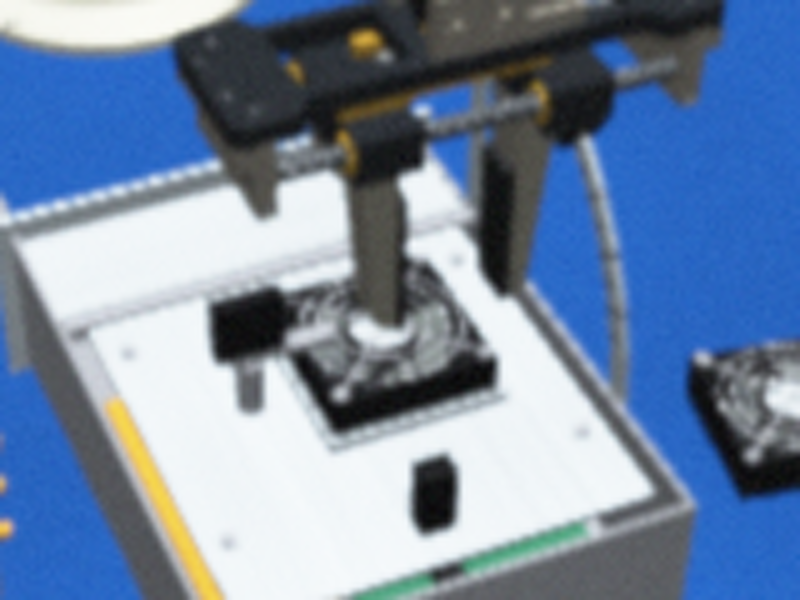

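The wing ends match the secured projection, and the tongue lies over the fan frame at (310,335). The fingertips are at (380,322) and (510,290).

```bash
python3 - <<'E'
from h import *
S=load("scene0")
u=np.array([-np.sin(.18),np.cos(.18),0])
for dz in(.02,.03,.035): print(dz,[((proj(S,np.array([.6134,.0583,.178+dz])+s*.025*u)-[260,110])*5).round() for s in(-1,1)])
E
python3 -m creep '[0.3,0.1,2.5,0,0,0,4, 0.3,0.1,5,0,0,0,4, 0.3,0.1,7,0,0,0,4, 0.3,0.1,8.5,0,0,0,4, 0.3,0.1,9.3,0,0,0,4, 0.3,0.1,9.3,0,0,0,4]'
python3 -c "
from h import *
goal((.6164,.058,.084),.18)"
```

```text
0.02 [array([381., 348.]), array([495., 315.])]
0.03 [array([381., 329.]), array([496., 296.])]
0.035 [array([381., 320.]), array([496., 286.])]
clock: 9.6
ee_pos: [0.6167, 0.0579, 0.0965]
tool_rot: [-0.0, 0.996, 0.091, -0.001]
contact_force: [-0.9, 0.3, -0.2]
finger_gap: 0.438
gripper_force: 0.0
t 9.6 shift cm [-0.03 -0.01  1.25] yaw now 0.182 z-turn 0.002 tilt [-0.0023  0.0002] F [-0.9  0.3 -0.2] gap 4.02 ee [0.6167 0.0579 0.0965] q [-0.1   0.35  1.55 -0.    1.24  1.29] mz [-0.   -0.   -0.06]
```

```bash
python3 -m creep '[0,0,0.6,0,0,0,4, 0,0,1.2,0,0,0,4, 0,0,1.2,0,0,0,3, 0,0,1.2,0,0,0,1, 0,0,1.2,0,0,0,0, 0,0,1.2,0,0,0,0, 0,0,1.2,0,0,0,0, 0,0,1.2,0,0,0,0]'
python3 -c "
from h import *
goal((.6164,.058,.0845),.18)
p=np.load('pose.npy')
c=np.cos(p[2])
for a in np.arange(0,.91,.1):
  x=.185*np.cos(a)-.0285*np.sin(a)-.185; z=.185*np.sin(a)+.0285*np.cos(a)-.0285; print(round(a,2),'tool x',round(x*100,2),'z',round(-z*100,2))"
```

```text
clock: 10.4
ee_pos: [0.618, 0.057, 0.0862]
tool_rot: [0.001, 0.996, 0.09, 0.0]
contact_force: [1.3, -5.2, 0.6]
finger_gap: 0.191
gripper_force: 30.0
t 10.4 shift cm [-0.14 -0.13  0.17] yaw now 0.181 z-turn 0.001 tilt [ 0.001  -0.0013] F [ 1.3 -5.2  0.6] gap 1.75 ee [0.618  0.057  0.0862] q [-0.1   0.36  1.56 -0.    1.22  1.29] mz [-0.87 -0.21  0.01]
0.0 tool x 0.0 z -0.0
0.1 tool x -0.38 z -1.83
0.2 tool x -0.93 z -3.62
0.3 tool x -1.67 z -5.34
0.4 tool x -2.57 z -6.98
0.5 tool x -3.63 z -8.52
0.6 tool x -4.84 z -9.95
0.7 tool x -6.19 z -11.25
0.8 tool x -7.66 z -12.41
0.9 tool x -9.23 z -13.41
```

```bash
python3 -m creep '[-0.17,0,-0.92,0,0,0,0, -0.38,0,-1.83,0,0,0,0, -0.63,0,-2.73,0,0,0,0, -0.93,0,-3.62,0,0,0,0, -1.28,0,-4.49,0,0,0,0, -1.67,0,-5.34,0,0,0,0, -2.1,0,-6.17,0,0,0,0, -2.57,0,-6.98,0,0,0,0, -2.57,0,-6.98,0,0,0,0]'
python3 -c "
from h import *
goal((.618,.057,.0862),.18)
"
```

```text
clock: 11.3
ee_pos: [0.5914, 0.0522, 0.1553]
tool_rot: [0.001, 0.996, 0.09, -0.001]
contact_force: [0.9, -5.6, -5.0]
finger_gap: 0.192
gripper_force: 30.0
t 11.3 shift cm [ 2.71 -0.01  6.91] yaw now 0.181 z-turn 0.001 tilt [-0.0014 -0.0018] F [ 0.9 -5.6 -5. ] gap 1.77 ee [0.5914 0.0522 0.1553] q [-0.11  0.23  1.58 -0.    1.34  1.28] mz [-0.99 -0.31 -0.07]
```

```bash
python3 -m creep '[-0.5,0,-0.8,0,0,0,0, -1.06,0,-1.54,0,0,0,0, -1.65,0,-2.27,0,0,0,0, -2.27,0,-2.97,0,0,0,0, -2.93,0,-3.63,0,0,0,0, -3.62,0,-4.27,0,0,0,0, -4.34,0,-4.87,0,0,0,0, -5.09,0,-5.43,0,0,0,0, -5.09,0,-5.43,0,0,0,0, -5.09,0,-5.43,0,0,0,0]'
python3 - <<'E'
from h import *
from rig import bot
goal((.618,.057,.0862),.18)
p=np.load('pose.npy')
f=bot.grab_frame("scene");np.savez("pics/scene5.npz",**f);c=f["image"][90:240,270:420]
cv2.imwrite("pics/s5.png",cv2.resize(c,None,fx=4,fy=4,interpolation=cv2.INTER_CUBIC)[:,:,::-1])
for a in(.75,.8,.85,.9):
  for r in(.06,.206):print(a,r,((proj(f,world(p,(r*np.cos(a)-.0025*np.sin(a),.097,.09+r*np.sin(a)+.0025*np.cos(a))))-[270,90])*4).round(1))
  print("needle dir",[((proj(f,world(p,(r*np.cos(a),.108,.09+r*np.sin(a))))-[270,90])*4).round(1) for r in(.1,.15)])
E
```

```text
clock: 12.3
ee_pos: [0.5416, 0.0431, 0.2089]
tool_rot: [0.001, 0.996, 0.09, -0.001]
contact_force: [0.5, -6.3, -5.3]
finger_gap: 0.193
gripper_force: 30.0
t 12.3 shift cm [ 7.79 -0.02 12.25] yaw now 0.18 z-turn 0.0 tilt [-0.0014 -0.0017] F [ 0.5 -6.3 -5.3] gap 1.77 ee [0.5416 0.0431 0.2089] q [-0.14  0.06  1.66 -0.    1.42  1.25] mz [-1.12 -0.27 -0.04]
0.75 0.06 [354.6 238.6]
0.75 0.206 [455.6 205.7]
needle dir [array([397.8, 230. ]), array([432.5, 218.9])]
0.8 0.06 [353.2 233.8]
0.8 0.206 [450.  186.3]
needle dir [array([395.4, 221.6]), array([428.7, 205.7])]
0.85 0.06 [351.6 229. ]
0.85 0.206 [444.  167.2]
needle dir [array([392.9, 213.2]), array([424.7, 192.5])]
0.9 0.06 [350.  224.3]
0.9 0.206 [437.7 148.3]
needle dir [array([390.2, 205. ]), array([420.4, 179.6])]
```

View pics/s5.png

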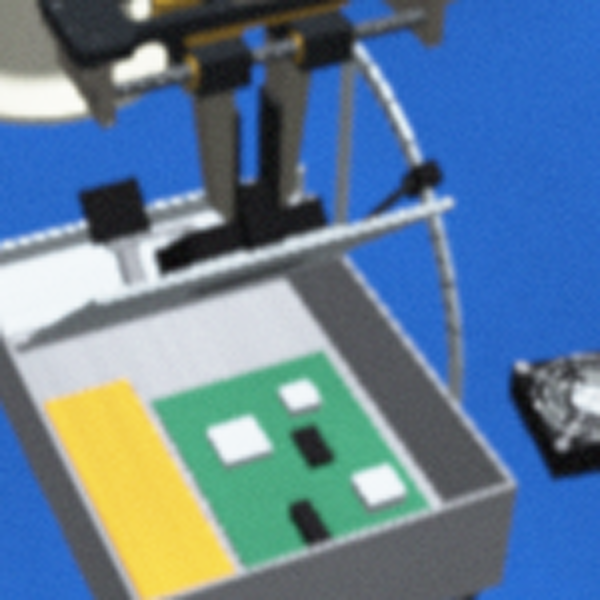

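The panel's left free corner is at about crop (452,203), the index block at (423,178), and the needle runs to about (375,212). I'll measure both in this frame.

```bash
cat > m.py <<'E'
from h import *
def corner(p,a,dz=0,r=.206): return world(p,(r*np.cos(a)-dz*np.sin(a),.097,.09+r*np.sin(a)+dz*np.cos(a)))
def strip(f,p,c0=382,c1=385,rows=(110,160)):
    # rows' centre of free-edge strip vs column (non-blue pixels weighted)
    im=f["image"].astype(float); w=np.clip((im[:,:,0]-60)/120,0,1); out=[]
    for c in range(c0,c1):
        col=w[rows[0]:rows[1],c]; out.append((c,(col*np.arange(*rows)).sum()/col.sum() if col.sum()>.5 else None,col.sum().round(2)))
    return out
E
python3 - <<'E'
from m import *
p=np.load("pose.npy");S=load("scene0");f=load("scene5")
print(strip(f,p,374,389,(128,152)))
print(f["image"][130:148,374:388,0])
for a in(.74,.76,.78,.8):print(a,[proj(f,corner(p,a,d)).round(2).tolist() for d in(-.0025,.0025)])
print(S["image"][128:152,356:382].max(2)<110, sep="") if 0 else None
im=S["image"][128:152,354:384].astype(int); 
for i,r in enumerate(im.max(2)): print(128+i,*(f"{v:3d}" for v in r))
E
```

```text
[(374, np.float64(136.8875968992248), np.float64(6.45)), (375, np.float64(139.2434915773354), np.float64(5.44)), (376, np.float64(141.04794520547946), np.float64(6.08)), (377, np.float64(141.20636663007684), np.float64(7.59)), (378, np.float64(142.8347996089932), np.float64(8.52)), (379, np.float64(144.24226348364277), np.float64(9.43)), (380, np.float64(144.8501872659176), np.float64(8.9)), (381, np.float64(143.93258426966293), np.float64(5.93)), (382, np.float64(141.38242894056847), np.float64(3.22)), (383, np.float64(140.2043795620438), np.float64(1.14)), (384, None, np.float64(0.03)), (385, None, np.float64(0.0)), (386, None, np.float64(0.0)), (387, None, np.float64(0.0)), (388, None, np.float64(0.0))]
[[148  97  52  36  37  37  39  41  41  41  40  40  42  37]
 [ 80  58  38  33  34  38  40  39  44  44  42  43  42  43]
 [ 32  31  32  33  31  35  36  40  45  42  43  39  42  39]
 [ 26  31  36  34  34  37  30  44  45  43  41  43  43  38]
 [ 16  23  31  25  31  27  32  38  43  42  46  40  43  43]
 [ 18  27  34  30  28  32  33  40  41  43  42  41  42  42]
 [ 22  32  55  60  39  35  40 
[... 3118 characters left out ...]
 191 198 196 199 197 198 197 196 198 197 197 191 171 138 139 189 205 199 193 197
147 125 121 158 185 183 138 112 145 181 193 199 199 199 197 198 201 199 198 196 198 194 193 180 143 128 163 189 195 197 195
148 121 128 158 187 188 167 158 180 196 199 199 200 199 197 197 197 197 196 196 196 194 194 186 145 120 140 176 185 190 196
149 122 130 158 188 194 191 192 195 200 197 197 197 199 199 197 193 197 200 197 192 193 195 183 147 106 121 164 180 191 192
150 128 132 165 191 200 199 197 202 199 200 194 198 200 198 198 200 199 200 197 196 196 195 193 162 126 127 171 193 192 195
151 153 139 170 192 197 200 197 200 201 200 196 199 200 198 198 196 199 201 199 196 195 195 196 186 145 131 168 195 198 196
```

```bash
python3 -m creep '[-0.45,0,-0.32,0,0,0,0, -0.95,0,-0.64,0,0,0,0, -1.4,0,-0.92,0,0,0,0, -1.89,0,-1.2,0,0,0,0, -1.89,0,-1.2,0,0,0,0, -1.89,0,-1.2,0,0,0,0, -1.89,0,-1.2,0,0,0,0]'
python3 - <<'E'
from m import *
from rig import bot
goal((.618,.057,.0862),.18)
p=np.load("pose.npy");S=load("scene0")
f=bot.grab_frame("scene");np.savez("pics/scene6.npz",**f)
# needle line in the first frame: darkness-weighted row centre along anti-diagonals
D=np.clip(150-S["image"].max(2).astype(float),0,None); pts=[]
for r in range(139,146):
    c0=int(round(364.6-(r-142)/.9)); cs=np.arange(c0-4,c0+5); w=D[r,cs]; pts.append(((w*cs).sum()/w.sum(),r))
pts=np.array(pts);k=np.polyfit(pts[:,0],pts[:,1],1);print(pts.round(2).tolist(),"slope",k)
def line(q):
    a,y=q;P=[proj(S,world(p,(r*np.cos(a),y,.09+r*np.sin(a)))) for r in(.08,.13)]; return [np.polyval(k,u)-v for u,v in P]
print("needle a,y",least_squares(line,[.9,.1],x_scale=[.1,.01]).x)
print(strip(f,p,376,386,(118,142)));
for i,r in enumerate(f["image"][122:140,372:388,0]): print(122+i,*(f"{v:3d}" for v in r))
for a in(.87,.89,.91,.93):print(a,proj(f,corner(p,a)).round(2))
c=f["image"][90:190,300:420];cv2.imwrite("pics/s6.png",cv2.resize(c,None,fx=6,fy=6,interpolation=cv2.INTER_CUBIC)[:,:,::-1])
E
```

```text
clock: 13.05
ee_pos: [0.5231, 0.0397, 0.2206]
tool_rot: [0.001, 0.996, 0.09, -0.001]
contact_force: [1.1, -4.7, -5.4]
finger_gap: 0.188
gripper_force: 30.0
t 13.05 shift cm [ 9.67 -0.02 13.42] yaw now 0.18 z-turn 0.0 tilt [-0.0016 -0.0017] F [ 1.1 -4.7 -5.4] gap 1.73 ee [0.5231 0.0397 0.2206] q [-0.15  0.01  1.69 -0.    1.45  1.24] mz [-1.08 -0.45  0.02]
[[368.7, 139.0], [366.98, 140.0], [365.71, 141.0], [364.58, 142.0], [363.56, 143.0], [362.35, 144.0], [361.32, 145.0]] slope [ -0.82900015 444.37073535]
needle a,y [0.89404163 0.09935862]
[(376, np.float64(133.61827956989245), np.float64(6.2)), (377, np.float64(134.60253456221199), np.float64(7.23)), (378, np.float64(134.40318302387269), np.float64(6.28)), (379, np.float64(133.0847880299252), np.float64(3.34)), (380, np.float64(129.98591549295773), np.float64(0.59)), (381, None, np.float64(0.0)), (382, None, np.float64(0.0)), (383, None, np.float64(0.0)), (384, None, np.float64(0.0)), (385, None, np.float64(0.0))]
122 174  90  42  44  40  41  44  44  42  39  42  43  40  43  39  38
123 198 126  55  42  43  40  43  40  44  45  43  39  
[... 486 characters left out ...]
  41
131 210 201 194 189 166 133 109  84  51  47  39  41  36  41  39  40
132 176 149 129 122 105  78  54  36  37  41  37  42  41  43  40  44
133 116 105  99  79  64  46  34  34  33  44  44  44  44  41  41  37
134  96  92  79  62  44  38  28  29  35  37  42  44  42  42  39  42
135  93  78  58  41  31  30  30  29  36  38  44  40  46  45  41  39
136  76  57  34  35  55  60  38  38  40  43  43  43  43  42  45  43
137  51  31  27  57 100 120  80  51  41  44  42  41  48  43  39  38
138  26  21  36  78 131 162 123  71  45  42  41  44  37  40  41  40
139  31  32  48  91 133 171 142  85  47  40  41  44  41  45  40  43
0.87 [380.76 131.05]
0.89 [380.13 129.16]
0.91 [379.48 127.28]
0.93 [378.82 125.42]
```

View pics/s6.png

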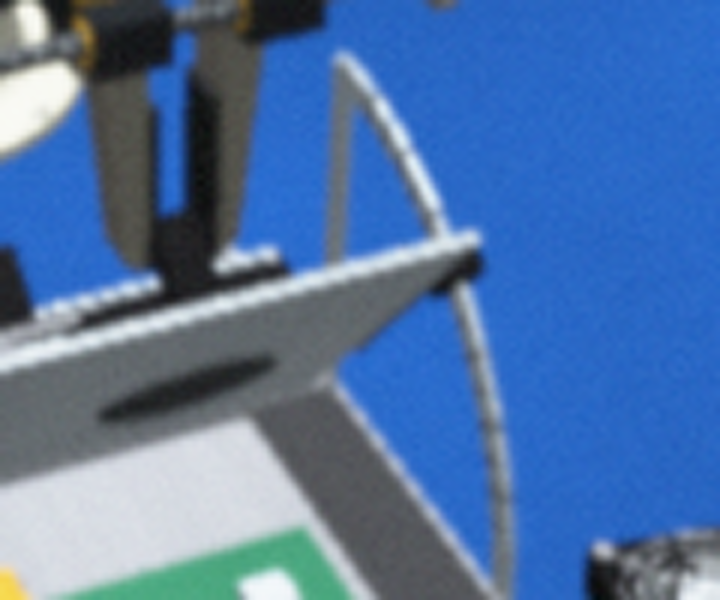

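The free-edge corner sits at crop (478,238), with the index block at (465,268) just past the panel and the needle almost hidden along its side edge. I'll refit the needle without the point contaminated by the block, and measure the panel edge in this frame.

Run:
```python
from m import *
p=np.load("pose.npy");S=load("scene0");f=load("scene6")
I=255-cv2.GaussianBlur(S["image"],(0,0),.5).max(2).astype(float)
# profile across the needle: per-row parabola minimum and per-column minimum
pts=[]
for r in range(140,146):
    c=int(round(364.6-(r-142)/.9)); cs=np.arange(c-3,c+4); j=cs[np.argmax(I[r,cs])]; a,b,d=I[r,j-1],I[r,j],I[r,j+1]; pts.append((j+.5*(a-d)/(a-2*b+d),r))
for c in range(361,368):
    r=int(round(142-(c-364.6)*.9)); rs=np.arange(r-3,r+4); j=rs[np.argmax(I[rs,c])]; a,b,d=I[j-1,c],I[j,c],I[j+1,c]; pts.append((c,j+.5*(a-d)/(a-2*b+d)))
pts=np.array(pts,np.float32); vx,vy,x0,y0=cv2.fitLine(pts,cv2.DIST_HUBER,0,.01,.01).ravel(); print("slope",vy/vx,"at",x0,y0)
def line(q,yfix=None):
    a=q[0];y=q[1];o=[]
    for r in(.08,.13):
        u=proj(S,world(p,(r*np.cos(a),y,.09+r*np.sin(a)))); o.append((u[0]-x0)*vy-(u[1]-y0)*vx)
    return o
print("free y",least_squares(line,[.9,.1],x_scale=[.1,.01]).x)
for y in(.099,.1,.101,.102):print(y,least_squares(lambda q:line([q[0],y]),[.9]).x)
for i,r in enumerate(f["image"][136:152,354:376,2]): print(136+i,*(f"{v:3d}" for v in r))
for a in(.87,.89,.91):print(a,[proj(f,corner(p,a,-.0025,r)).round(1).tolist() for r in(.08,.11,.14)])
```

```text
slope -0.8880382 at 363.66574 142.86142
free y [0.90964491 0.10254101]
0.099 [0.89535328]
0.1 [0.89938939]
0.101 [0.9034254]
0.102 [0.90746138]
136 220 213 207 191 160 146 139 130 117 107 109 109 102 106 107 105 106  99  86  64  38  36
137 176 149 138 132 117 109 111 111 106 104 105 104 106 106 108 105 101  85  62  34  33  63
138 125 112 104 107 107 108 109 107 111 106 108 105 103 106 101 101 106  93  62  58  66  93
139 106 104 108 108 108 106 105 108 107 108 104 105 107 103 105 118 143 144 125 127 129 123
140 106 105 110 109 106 104 105 102 106 109 105 106 107 109 119 153 184 186 180 186 177 144
141 106 108 108 107 104 103 109 105 106 107 104 101 106 127 159 185 201 202 199 200 191 157
142 106 110 106 110 107 108 103 110 110 105 102 109 131 167 190 199 202 207 204 208 201 174
143 103 105 107 109 103 104 107 108 106 106 114 141 172 193 203 207 205 208 206 205 202 186
144 111 109 108 109 109 107 106 106 105 117 149 182 198 203 204 203 204 210 202 205 204 188
145 107 110 109 107 109 109 105 104 120 153 183 197 205 206 204 205 204 205 202 203 199 194
146 114 112 108 110 106 106 106 120 152 187 199 203 204 205 205 202 206 204 207 201 203 197
147 109 110 113 112 117 116 122 156 187 201 206 208 205 205 208 206 203 204 205 202 200 198
148 112 112 114 129 146 156 164 186 201 205 204 207 208 204 206 205 206 205 200 200 203 203
149 113 114 136 161 189 194 197 204 205 209 207 208 209 205 205 204 205 203 205 201 201 200
150 114 123 154 189 201 206 205 206 207 208 205 203 202 205 205 204 206 205 205 201 203 202
151 126 140 170 200 204 206 203 207 209 207 205 203 202 206 204 206 210 207 206 202 202 204
0.87 [[361.1, 146.8], [365.4, 143.6], [370.0, 140.3]]
0.89 [[360.9, 146.1], [365.1, 142.7], [369.6, 139.1]]
0.91 [[360.7, 145.5], [364.8, 141.8], [369.2, 137.9]]
```

Both the slopes and the positions put the panel about 0.02 rad below the needle, so I'll raise it by that.

```bash
python3 -m creep '[-0.17,0,-0.1,0,0,0,0, -0.33,0,-0.19,0,0,0,0, -0.33,0,-0.19,0,0,0,0, -0.33,0,-0.19,0,0,0,0]'
python3 - <<'E'
from m import *
from rig import bot
goal((.618,.057,.0862),.18)
p=np.load("pose.npy");f=bot.grab_frame("scene");np.savez("pics/scene7.npz",**f)
B=f["image"][:,:,2].astype(float);pts=[]
for r in range(138,147):
    row=B[r,355:380]; j=np.where((row[:-1]<155)&(row[1:]>=155))[0][0]; pts.append((355+j+(155-row[j])/(row[j+1]-row[j]),r))
vx,vy,x0,y0=cv2.fitLine(np.array(pts[1:],np.float32),cv2.DIST_HUBER,0,.01,.01).ravel();print(np.round(pts,1).tolist(),"edge slope",vy/vx,x0,y0)
g=least_squares(lambda q:[(u[0]-x0)*vy-(u[1]-y0)*vx for u in[proj(f,corner(p,q[0],-.0025,r)) for r in(.08,.13)]],[.9]);print("edge angle",g.x,g.fun)
for i,r in enumerate(f["image"][122:135,374:386,0]): print(122+i,*(f"{v:3d}" for v in r))
E
```

```text
clock: 13.5
ee_pos: [0.5198, 0.0391, 0.2224]
tool_rot: [0.001, 0.996, 0.09, -0.001]
contact_force: [1.0, -6.3, -6.6]
finger_gap: 0.188
gripper_force: 30.0
t 13.5 shift cm [10.   -0.02 13.6 ] yaw now 0.18 z-turn 0.0 tilt [-0.0017 -0.0017] F [ 1.  -6.3 -6.6] gap 1.73 ee [0.5198 0.0391 0.2224] q [-0.16 -0.    1.7  -0.    1.45  1.24] mz [-1.09 -0.46  0.03]
[[376.2, 138.0], [376.2, 139.0], [369.2, 140.0], [368.0, 141.0], [366.8, 142.0], [365.6, 143.0], [364.3, 144.0], [363.1, 145.0], [362.1, 146.0]] edge slope -0.5275402 366.90262 142.5
edge angle [0.87536769] [-0.90035764  0.52810632]
122  49  44  41  43  42  42  42  38  42  37  42  43
123  58  43  41  44  36  42  46  39  43  42  37  42
124  66  47  45  44  43  40  40  45  46  42  44  43
125  80  54  62  75  68  45  42  41  39  42  38  40
126 127 102 120 155 139  85  48  43  38  44  44  41
127 195 174 186 212 190 119  60  42  41  36  40  42
128 224 213 203 198 175 112  56  45  41  43  43  41
129 201 191 170 130 100  70  45  43  39  40  43  42
130 132 124 104  76  51  42  44  41  42  41  39  41
131  98  86  66  48  38  40  46  44  43  42  43  44
132  82  67  46  32  31  31  34  42  41  44  42  45
133  63  45  38  34  34  28  33  42  42  41  42  41
134  40  29  27  31  32  29  34  43  41  42  46  43
```

Run:
```python
from m import *
p=np.load("pose.npy")
for n in("scene5","scene6","scene7"):
    f=load(n); a0={"scene5":.79,"scene6":.89,"scene7":.908}[n]; im=f["image"].astype(float).min(2)
    ob=[];ys=np.arange(.06,.093,.003)
    for y in ys:
        u=proj(f,world(p,(.206*np.cos(a0),y,.09+.206*np.sin(a0)))); c=int(round(u[0])); rs=np.arange(int(u[1])-4,int(u[1])+6); w=np.clip(im[rs,c]-110,0,None); ob.append((c,(w*rs).sum()/w.sum()))
    ob=np.array(ob); k=np.polyfit(*ob.T,1)
    def e(q): 
        U=[proj(f,world(p,(.206*np.cos(q[0]),y,.09+.206*np.sin(q[0])))) for y in ys]; return [np.polyval(k,u[0])-u[1] for u in U]
    g=least_squares(e,[a0]); print(n,g.x,np.round(g.fun,2)[[0,-1]],np.std(ob[:,1]-np.polyval(k,ob[:,0])).round(2))
S=load("scene0")
for th in(50,60,80): print(blob(S,(370,128,382,138),th)[0])
for a in(.89,.9,.91):print(a,proj(S,world(p,(.15*np.cos(a),.108,.09+.15*np.sin(a)))))
```

```text
scene5 [0.77968179] [ 0.07 -0.07] 0.42
scene6 [0.89653793] [ 0.31 -0.31] 0.44
scene7 [0.9155787] [ 0.17 -0.16] 0.24
[374.70588235 134.26470588]
[375.02380952 134.14285714]
[374.81632653 134.12244898]
0.89 [375.32599063 135.53457142]
0.9 [375.10705101 134.89021091]
0.91 [374.88578915 134.24803902]
```

The panel measures about 0.91 and the index about 0.905–0.91, with the grip steady. I'll hand in.

```bash
python3 -c "
from rig import bot
print(bot.hand_in())"
```

```text
the job is handed in; nothing more can be done
None
```

I turned the turnbutton to its stop over the fan frame, then raised the panel to about 0.91 rad; the index reads 0.90–0.91 rad. The gripper was still holding the panel when I handed the job in at about 13.6 s, and no verdict came back.

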